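# Open the mini centrifuge and bring a spun tube to the front

## Robot

A 6-joint arm with a two-finger parallel gripper is mounted at the origin on a cart in front of the work surface, level with it; the furniture and walls round the work are solid. World frame = base frame: x ahead of the robot, y to its left, z up, the work surface at z = 0. Lengths are in mm, angles in rad, forces in N, time in s.
With the tool pointing down it reaches from about 300 to 775 mm from the base axis. Payload 14.6 kg.
Tool frame: the origin (TCP) lies midway between the tips of the shut fingers; the grasp point (between the pads) lies 19 mm behind it; y points along the fingers, x is the direction in which the jaws open and shut, and the axes are right-handed (so a half turn about y gives the same grasp; the last joint's range is limited). The gripper opens to 94 mm and grips with 3 to 60 N. Pads are 16 mm wide; open, the fingers measure 119 mm over their backs; the gripper's body (75 mm by 177 mm) begins 78 mm behind the grasp point.
Start: joints at [-1.182, 0.3, 1.521, -0, 1.321, -0.067], TCP at [242.091, -493.843, 205.446] pointing down, gripper open.
Joint ranges: [-3.03, 3.03], [-0.79, 2.21], [0.23, 2.52], [-1.04, 4.18], [0, 3.07], [-2.55, 2.55]. Speed limits (rad/s): [2.22, 2.22, 2.57, 3.14, 3.14, 3.14].

## Interface

Orientations are given as [roll, pitch, yaw] about the fixed x, y, z axes, in that order (R = Rz(yaw) Ry(pitch) Rx(roll)).
In Python, from cell import manip gives the robot as it stands.
- The arm moves only by the tool servo_tool, never from a script. Its argument "commands" is a list of rows, each an object with "dp": the shift along the tool's x, y, z in mm, a list of three; "turn": the turn, a rotation vector about the tool's x, y, z in degrees, a list of three. A call has 1 to 5 rows; each row is the pose to reach, as a shift and turn from the pose measured when the call began, along the tool's axes at that moment; what a row does not reach only later rows make up. A row lasts 1/12 s, in which the tool goes at most 41.7 mm and 7.16 degrees, less where a joint would pass 70% of its speed; a pose out of reach is approached as far as the arm can. A call with a gripper value outside its range is refused whole. "grip" is the gripper command: -1 is fully open, 1 is shut, values between are in proportion, set as the call begins (left out, the last holds). The fingers move at their own pace and stop on an object; "force" is the grip in N (left out, the last holds). Time passes only in rows, so rows that repeat a pose let the fingers close. It gives the time, the measured TCP pose, the force and the opening at its end, in the units of the state.
- manip.read_state(): the state, without advancing time (a new reading comes with each control period).
- manip.camera(name): name is "scene" or "top" or "wrist"; returns a dict with "img" (480x640x3 uint8, red, green, blue), "depth" (480x640 float32, mm along the optical axis (not along the pixel's ray), 0 where there is no reading), "K" (3x3 intrinsics, pixels), "R" (3x3) and "t" (3): a world point X has camera coordinates R X + t; the wrist camera has in their place "hand_eye" (4x4, takes a point from camera to tool coordinates, whose origin is the TCP and whose axes are the tool frame's). Camera axes: x right, y down, z forward; pixel columns grow to the right and rows downward; lengths in mm; the calibration is good to about 2 mm. A picture is of the moment at which its call begins: read the wrist's pose just before it.
- manip.sign_off(): hands the job in, once; it reports no verdict.
The state is a dict: "clock": time; "joints": joint angles; "qd": joint speeds; "effort": joint torques, N m; "eef_pos": TCP position; "eef_rot": TCP orientation; "wrist_force": force on the tool from outside, world axes, zero at the start; "moment": the same for the moment, N m; "finger_gap": finger opening in mm.
Only numpy, scipy, OpenCV 4.12 (cv2) and the standard library are available. Lean on these libraries where they do the work, as an engineer would, in place of code of your own. Each camera call takes 0.05 s, during which the arm holds its last target.

## Task

The run is over and the tubes must be got ready to be taken out: press down the release tab at the front of the mini centrifuge so that its lid springs ajar, push the lid all the way back until it rests open by itself, then push the rotor round with a fingertip until one of its two tubes stands squarely at the front, straight behind the tab. Only touch, press and push: grasp or lift nothing, and leave the centrifuge and the rack, stray tube, timer and pen beside it where they are.

Things in the scene. Friction and masses are not known exactly. Their poses are not given: they have to be found in the camera images.
- centrifuge: Mini centrifuge: white soft-cornered housing 188 (x) x 174 (y) x 100 mm, 3 kg, loose on rubber feet (it tips if jammed). Origin: centre of its underside, under the rotor's axis. x points from its front (display, tab) to its rear (lid hinge), y to its left, z up; yaw 0 = front faces the robot. 'Frame' below means this one, in mm.
- tab (a joint): Release tab, a black ribbed tongue in the middle of the front face just below the lid: 44 mm wide, 6 thick, from x = -94 to -130, top at z = 78, free below. 0 at rest, grows as it rocks down (pivot x = -92, z = 68), stop 0.32 rad. Frees the lid at about 0.18 rad (4 mm down at tab_top). Spring at tab_top: 1.3 N at rest, 3.7 N at release, 5.5 N at the stop; it returns by itself.
- tab_top (a point): The point to press, on the tab's upper face, midway across, 15 mm in from its tip: at rest [-115, 0, 78] in the frame. The front edge of the closed lid lies 22 mm behind it and 23 mm higher; housing front face 21 mm behind.
- lid (a joint): Lid on its rear hinge: 0 latched, grows opening, stop 1.78 rad. Freed, spring pins lift it to about 0.55 rad, where it rests. From there it needs pushing (1 to 2 N at its smooth front edge); past about 1.5 rad it falls back against the stop and stays, short of that it drops onto the pins. Grey, 180 x 171 mm, 26 mm deep, hollow below, 4 to 5 mm walls, round clear window; closed it covers z = 101 to 127.
- lid_edge (a point): Middle of the lid's lower front edge, 175 mm from the hinge axis; moves with the lid. Closed: [-92, 0, 101] in the frame; ajar: about [-69, 0, 193].
- lid_hinge (a point): Middle of the lid's hinge axis, at [82, 0, 106] in the frame; the axis runs along the centrifuge's y.
- rotor (a joint): Rotor in the bowl, turns freely either way on the upright axis through the centrifuge's origin, positive anticlockwise from above. Two opposite tubes are fast in it: at 0 tube 1 is at the front (-x, the tab's side), tube 2 at the rear; at +-3.14 the other way round. Starts at 0.7 to 2.44. Friction 0.02 N m (about 1 N at a cap); it stays where left.
- rotor_center (a point): On the rotor's axis at the top of its hub (radius 10.5): [0, 0, 70] in the frame. Grey dish of radius 61 in a round bowl of radius 68 (bowl rim z = 100). Dish rim, radius 50 to 61, is z = 90 high; inside, the face slopes down to the hub (z = 71 at radius 29, 76 at 36). A fingertip ending at z = 83 at radius 28 clears the face and meets the side of a cap.
- cap_1 (a point): Centre of the top of tube 1's screw cap (13 mm across, 10 mm high), turning with the rotor at radius 22, z = 95 (highest edge 99) in the frame. The tube leans 35 degrees inwards and stands 24 mm out of the rotor's face: 5 mm below its top the cap's axis is at radius 25, z = 91. Reached only with the lid open.
- cap_2 (a point): The same point on tube 2, opposite tube 1; the two are alike.
- rack: Blue tube rack with small tubes, 86 x 202 x 59 mm, loose, standing lengthwise to the left of the centrifuge. Origin: centre of its underside. Bystander.
- stray_tube: Screw-cap tube, 13 mm across, 49 mm high, standing loose on the worktop near the centrifuge's front left corner. Origin: centre of its underside. Bystander, easily knocked over.
- bench_timer: Square white bench timer, 75 x 75 x 17 mm, lying to the right of the centrifuge. Origin: centre of its underside. Bystander.
- pen: Felt marker, 134 mm long, 14 mm thick, lying crosswise near the centrifuge's front right corner. Origin: centre of its underside. Bystander.

How it is judged (in metres and radians):
On the way, in this order (a step that is already met when the one before it is completed fails the run):
1. the tab has been pressed and the lid has sprung ajar (over 0.25 rad) (value of joint lid above 0.25 rad), for 0.2 s.
2. the lid has been pushed fully open (over 1.65 rad) (value of joint lid above 1.65 rad), for 0.2 s.
3. the rotor has been turned so that one tube stands at the front (within 0.26 rad) ((value of joint rotor between -6.543 and -6.023 rad or value of joint rotor between -3.402 and -2.882 rad or value of joint rotor between -0.26 and 0.26 rad or value of joint rotor between 2.882 and 3.402 rad or value of joint rotor between 6.023 and 6.543 rad)), for 0.2 s.
At the end, for the whole second after the job is handed in: The lid rests open by itself beyond 1.65 rad, the tab has sprung back (below 0.06 rad), and the rotor is at rest with one of its two tubes within 0.26 rad (15 degrees) of straight to the front (value of joint lid above 1.65 rad and (value of joint rotor between -6.543 and -6.023 rad or value of joint rotor between -3.402 and -2.882 rad or value of joint rotor between -0.26 and 0.26 rad or value of joint rotor between 2.882 and 3.402 rad or value of joint rotor between 6.023 and 6.543 rad) and value of joint tab below 0.06 rad and velocity of joint rotor between -0.1 and 0.1 rad/s and velocity of joint lid below 0.1 rad/s); the robot touches nothing.
It fails at once if the centrifuge is shoved more than 25 mm (distance of centrifuge from where it was at the start of the episode above 0.025 m).
It fails at once if the centrifuge is lifted or tipped (height (world z) of centrifuge above 0.01 m or angle between centrifuge's own z axis and vertical above 0.1 rad).
It fails at once if the stray tube is moved more than 20 mm, tipped or lifted (distance of stray_tube from where it was at the start of the episode above 0.02 m or angle between stray_tube's own z axis and vertical above 0.5 rad).
It fails at once if the rack, timer or pen is moved or lifted more than 25 mm (distance of any of rack, bench_timer, pen from where it was at the start of the episode above 0.025 m).
It also fails if it takes over 54 s, if anything falls off the work surface, if the arm or the gripper's body presses on something with over 40 N, if the wrist force passes 120 N, or if a joint passes its speed limit or range.

## Working session

There is one attempt and no reset: what is moved stays moved. The work goes in short steps, Python scripts to look and compute and a tool call to move; the robot and the scene stay as the last step left them, time stands still between calls to the robot, and variables do not carry over. Pictures are saved under pics/ and viewed, and the job is handed in when it is done.

Besides the shell and the picture viewer there is one more tool, called after ">>>" by a JSON object that holds its "op" and its "data", one argument or row to a line. servo_tool: Moves the arm, as the interface text tells. Its arguments: {"type":"object","properties":{"commands":{"type":"array","items":{"type":"object","properties":{"dp":{"type":"array","items":{"type":"number"}},"turn":{"type":"array","items":{"type":"number"}}}}},"grip":{"type":"number"},"force":{"type":"number"}},"required":["commands"]}

```bash
ls; mkdir -p pics; python3 - <<'E'
from cell import manip
import cv2,pickle
s=manip.read_state();print(s)
for n in ("scene","top"):
    c=manip.camera(n);cv2.imwrite(f"pics/{n}0.png",c["img"][:,:,::-1]);pickle.dump(c,open(f"{n}0.pkl","wb"))
    print(n,c["K"],c["R"],c["t"])
E
```

```text
pics
{'clock': 0.0, 'joints': array([-1.18158711e+00,  3.00499604e-01,  1.52159402e+00, -1.98599414e-05,
        1.32070436e+00, -6.65892629e-02]), 'qd': array([-0.00141804, -0.00071113,  0.00031866,  0.00141548, -0.00102718,
        0.00045584]), 'effort': array([-7.69614617e-04, -5.31814742e+01, -3.52738738e+01,  7.06952135e-02,
        2.44734687e-02, -1.14033664e-04]), 'eef_pos': array([ 241.99375206, -493.60047935,  204.86522446]), 'eef_rot': array([-1.57073532e+00,  1.20394115e-03, -1.11499288e+00]), 'wrist_force': array([-0.16365662, -0.03337096,  0.16360806]), 'moment': array([0.03641594, 0.01468601, 0.04156763]), 'finger_gap': 93.8812660722799}
scene [[521.07167829   0.         324.00329026]
 [  0.         521.07167829 241.20031201]
 [  0.           0.           1.        ]] [[-0.57323346 -0.81930741 -0.01178014]
 [-0.40335591  0.29466625 -0.86630007]
 [ 0.71323727 -0.4918406  -0.49938504]] [360.01258988 290.55432774 646.29862329]
top [[502.22027843   0.         326.88021118]
 [  0.         502.22027843 234.77909377]
 [  0.           0.           1.        ]] [[ 0.01928976 -0.99933188  0.03104355]
 [-0.98826224 -0.02376391 -0.15090729]
 [ 0.15154419 -0.02776821 -0.98806037]] [ 23.89385663 536.84917465 957.48497187]
```

View pics/scene0.png

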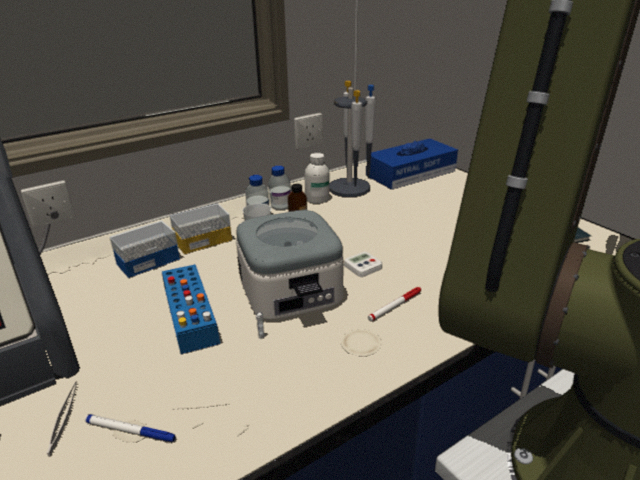

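View pics/top0.png

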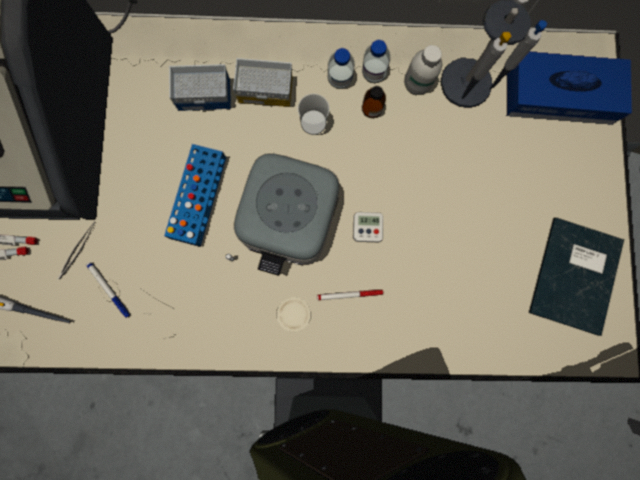

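The scene view shows the closed centrifuge at about (290,265) with its front toward the lower right. In the top view the lid is at (288,207), the tab at (271,265), the stray tube at (231,257), the pen at (350,295), the timer at (368,227) and the rack at (196,195). Next I measure poses from the depth.

```bash
cat > h.py <<'E'
import numpy as np,cv2,pickle
from scipy.spatial.transform import Rotation as Ro
def world(c):
    d=c["depth"];K=c["K"];v,u=np.mgrid[0:480,0:640]
    P=np.stack([(u-K[0,2])/K[0,0]*d,(v-K[1,2])/K[1,1]*d,d],-1)
    return (P-c["t"])@c["R"]
def ray(c,u,v,z):
    d=np.linalg.inv(c["K"])@[u,v,1];o=-c["R"].T@c["t"];d=c["R"].T@d
    return o+d*(z-o[2])/d[2]
def proj(c,X):
    p=c["K"]@(c["R"]@np.asarray(X,float)+c["t"]);return p[:2]/p[2]
E
python3 - <<'E'
from h import *
c=pickle.load(open("top0.pkl","rb"));W=world(c)
print(c["depth"][207,288],W[207,288],W[265,271],W[320,450],W[350,200])
roi=np.zeros((480,640),bool);roi[145:285,225:345]=1
m=roi&(W[...,2]>108)&(W[...,2]<140)
P=W[m];print(len(P),np.percentile(P[:,2],[5,50,95]))
r=cv2.minAreaRect(P[:,:2].astype(np.float32));print("lid",r)
hs=c["img"].astype(int);t=roi&(hs.max(-1)<45)&(np.mgrid[0:480,0:640][0]>250)
v,u=np.nonzero(t);print("tabpix",u.min(),u.max(),v.min(),v.max(),len(u))
T=W[t];T=T[(T[:,2]>50)];print(len(T),np.median(T[:,2]))
print("tab",cv2.minAreaRect(T[:,:2].astype(np.float32)),T.mean(0))
im=c["img"][130:310,150:400];cv2.imwrite("pics/topz.png",cv2.resize(im,None,fx=3.2,fy=3.2,interpolation=2)[:,:,::-1])
E
```

```text
917.2655 [572.76282132 109.92222293 125.46399606] [470.29747283 141.00675816  77.10899073] [ 373.37322552 -218.14177641    3.63178243] [305.45444311 281.02637477   2.59917581]
8361 [120.5777059  126.23416584 129.34235896]
lid ((579.4385986328125, 113.77483367919922), (169.9958038330078, 181.37033081054688), 74.79993438720703)
tabpix 259 286 251 274 254
244 78.87619196406693
tab ((448.8892822265625, 106.41304016113281), (147.01882934570312, 46.708316802978516), 51.67832565307617) [479.34207635 138.4498139   81.75140753]
```

View pics/topz.png

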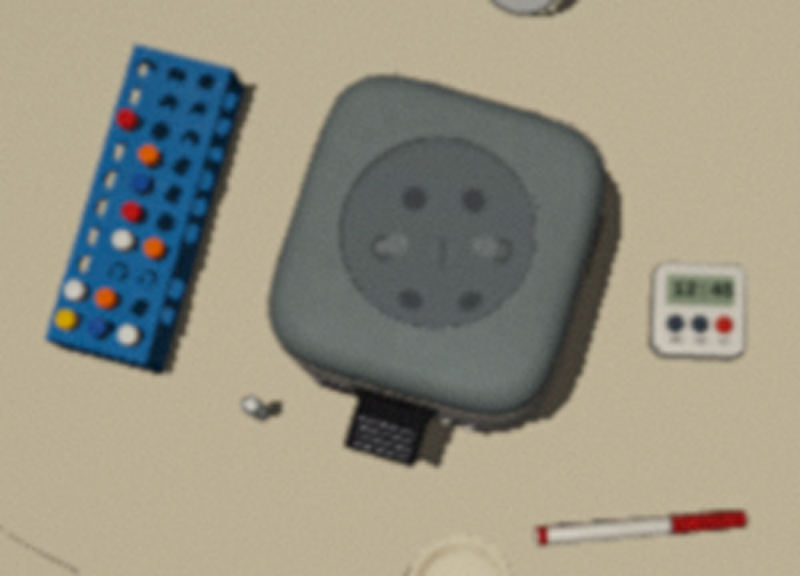

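```bash
python3 - <<'E'
from h import *
c=pickle.load(open("top0.pkl","rb"));W=world(c)
hs=c["img"].astype(int);r=np.zeros((480,640),bool);r[250:282,250:300]=1
t=r&(hs.max(-1)<60)&(W[...,2]>68)&(W[...,2]<88)
T=W[t];print(len(T),cv2.minAreaRect(T[:,:2].astype(np.float32)),T.mean(0))
yaw=np.deg2rad(-15.2);X=np.array([np.cos(yaw),np.sin(yaw)]);Y=np.array([-X[1],X[0]])
O=np.array([579.4,113.8])+2*X
print("O",O);q=(T[:,:2]-O)@np.c_[X,Y];print("tab in frame",q.min(0),q.max(0),np.percentile(q,[2,98],axis=0))
# scene view check of lid
c2=pickle.load(open("scene0.pkl","rb"));W2=world(c2)
m=(W2[...,2]>108)&(W2[...,2]<140)&(np.hypot(W2[...,0]-580,W2[...,1]-114)<140)
P=W2[m];print(len(P),cv2.minAreaRect(P[:,:2].astype(np.float32)))
for n,(u,v) in dict(tubeL=(150+390/3.2,130+245/3.2),tubeR=(150+495/3.2,130+245/3.2),hub=(150+442/3.2,130+252/3.2)).items():
    p=ray(c,u,v,95)[:2]-O;print(n,p@X,p@Y)
for n,(u,v,z) in dict(stray=(150+258/3.2,130+405/3.2,49)).items():
    p=ray(c,u,v,z)[:2]-O;print(n,p@X,p@Y)
E
```

```text
361 ((474.3582763671875, 141.43215942382812), (50.19451141357422, 35.00524139404297), 74.77434539794922) [475.26817125 140.51284276  79.02613103]
O [581.33003299 113.27562164]
tab in frame [-128.12152341  -25.97991848] [-93.10201899  24.21453107] [[-127.30442935  -21.37563901]
 [ -93.96948258   19.1152519 ]]
4822 ((575.1243286132812, 115.10769653320312), (170.14781188964844, 178.55770874023438), 75.28106689453125)
tubeL -9.58304827460838 27.03599878723983
tubeR 8.16903338828456 -32.20755735995293
hub -4.829458474117704 -3.5026451413921107
stray -119.0712019210872 80.4986729256517
```

```bash
cat >> h.py <<'E'
YAW=np.deg2rad(-15.1);O=np.array([580.,113.5,0])
F=Ro.from_euler('z',YAW)
def tgt(p,tilt,dyaw=0):
    R=(Ro.from_euler('z',YAW+np.deg2rad(dyaw))*Ro.from_matrix(np.array([[0,1,0],[0,0,-1],[-1,0,0]]).T)).as_matrix()
    # columns: toolx=+Y, tooly=-Z, toolz=-X
    R=(Ro.from_euler('z',YAW+np.deg2rad(dyaw))*Ro.from_matrix(np.array([[0,0,-1],[1,0,0],[0,-1,0]])))*Ro.from_rotvec([-np.deg2rad(tilt),0,0])
    return O+F.apply(p),R
def plan(s,p,tilt,dyaw=0):
    P,R=tgt(p,tilt,dyaw);C=Ro.from_euler('xyz',s["eef_rot"])
    d=C.inv().apply(P-s["eef_pos"]);t=(C.inv()*R).as_rotvec(degrees=True)
    print("dp",d.round(1).tolist(),"turn",t.round(1).tolist())
def show(s):
    print(round(s["clock"],2),"frame",F.inv().apply(s["eef_pos"]-O).round(1),"q",s["joints"].round(2),"F",F.inv().apply(s["wrist_force"]).round(1),"gap",round(s["finger_gap"],1))
E
cat > p.py <<'E'
import sys
from cell import manip
from h import *
s=manip.read_state();show(s)
a=[float(x) for x in sys.argv[1:]]
if a: plan(s,a[:3],*a[3:])
E
python3 p.py -150 0 220 35
```

```text
0.1 frame [-168.1 -674.2  205. ] q [-1.18  0.3   1.52  0.    1.32 -0.07] F [-0.1 -0.6  0. ] gap 94.2
dp [-495.2, -14.5, 457.9] turn [-15.9, -133.4, -42.1]
```

>>> {"op": "servo_tool", "data": {
  "commands": [
    {"dp":[-40,-2,37],"turn":[0,-7,0]},
    {"dp":[-80,-3,74],"turn":[0,-14,0]},
    {"dp":[-110,-4,101],"turn":[0,-21,0]},
    {"dp":[-140,-5,130],"turn":[0,-28,0]},
    {"dp":[-170,-6,157],"turn":[0,-35,0]}
  ],
  "grip": 1,
  "force": 20
}}

```text
clock: 0.52
eef_pos: [301.5, -292.3, 210.3]
eef_rot: [-1.57, 0.001, -0.499]
wrist_force: [1.5, -0.2, 0.8]
finger_gap: 64.2
```

```bash
python3 p.py -150 0 220 0
```

```text
0.52 frame [-163.2 -464.3  210.3] q [-0.86  0.    1.85  0.    1.29 -0.36] F [1.5 0.2 0.8] gap 64.2
dp [-95.4, -9.2, 454.7] turn [-0.1, -103.5, -0.0]
```

>>> {"op": "servo_tool", "data": {
  "commands": [
    {"dp":[-6,0,30],"turn":[0,-7,0]},
    {"dp":[-12,-2,60],"turn":[0,-14,0]},
    {"dp":[-19,-2,90],"turn":[0,-21,0]},
    {"dp":[-26,-2,120],"turn":[0,-28,0]},
    {"dp":[-32,-3,150],"turn":[0,-35,0]}
  ]
}}

```text
clock: 0.93
eef_pos: [345.0, -143.7, 213.3]
eef_rot: [-1.569, 0.001, 0.118]
wrist_force: [0.5, -0.9, 0.3]
finger_gap: 30.9
```

```bash
python3 p.py -150 0 220 0
```

```text
0.93 frame [-159.9 -309.6  213.3] q [-0.49 -0.11  1.95  0.    1.3  -0.61] F [ 0.7 -0.8  0.3] gap 30.9
dp [124.5, -6.4, 283.6] turn [-0.1, -68.1, 0.0]
```

>>> {"op": "servo_tool", "data": {
  "commands": [
    {"dp":[12,0,28],"turn":[0,-7,0]},
    {"dp":[24,-1,56],"turn":[0,-14,0]},
    {"dp":[36,-2,84],"turn":[0,-21,0]},
    {"dp":[48,-2,112],"turn":[0,-28,0]},
    {"dp":[62,-3,140],"turn":[0,-35,0]}
  ]
}}

```text
clock: 1.35
eef_pos: [389.9, 4.2, 216.4]
eef_rot: [-1.569, -0.0, 0.735]
wrist_force: [2.0, -0.7, -0.0]
finger_gap: 0.8
```

```bash
python3 p.py -150 0 220 35
```

```text
1.35 frame [-155.1 -155.   216.4] q [-0.08 -0.08  1.91  0.    1.31 -0.82] F [ 2.1 -0.2 -0. ] gap 0.8
dp [133.1, -3.5, 79.7] turn [-34.1, -31.8, -10.0]
```

>>> {"op": "servo_tool", "data": {
  "commands": [
    {"dp":[20,0,12],"turn":[-5,-4.6,-1.4]},
    {"dp":[40,-1,24],"turn":[-10,-9.2,-2.8]},
    {"dp":[60,-2,36],"turn":[-15,-14,-4.3]},
    {"dp":[80,-2,48],"turn":[-20,-18.5,-5.8]},
    {"dp":[100,-3,60],"turn":[-25,-23,-7.2]}
  ]
}}

```text
clock: 1.77
eef_pos: [423.9, 117.4, 219.9]
eef_rot: [-2.024, -0.035, 1.156]
wrist_force: [1.3, -0.8, 0.1]
finger_gap: 0.5
```

```bash
python3 p.py -150 0 200 35
```

```text
1.77 frame [-151.7  -36.9  219.9] q [ 0.36 -0.15  2.04 -0.36  0.93 -0.62] F [ 1.5 -0.5  0.1] gap 0.5
dp [36.1, 17.3, 12.7] turn [-8.9, -8.5, -2.7]
```

>>> {"op": "servo_tool", "data": {
  "commands": [
    {"dp":[18,9,6],"turn":[-4.5,-4.2,-1.4]},
    {"dp":[36,17,13],"turn":[-8.9,-8.5,-2.7]},
    {"dp":[36,17,13],"turn":[-8.9,-8.5,-2.7]}
  ]
}}

```text
clock: 2.02
eef_pos: [433.3, 154.5, 197.5]
eef_rot: [-2.183, 0.004, 1.316]
wrist_force: [-0.8, -0.6, -0.4]
finger_gap: 0.6
```

```bash
python3 p.py -109 0 110 35; python3 - <<'E'
from cell import manip
from h import *
c=manip.camera("scene");cv2.imwrite("pics/s1.png",cv2.resize(c["img"][170:370,200:420],None,fx=3,fy=3)[:,:,::-1])
E
```

```text
2.02 frame [-152.4    1.4  197.5] q [ 0.5  -0.11  2.11 -0.61  0.76 -0.46] F [-0.6 -0.8 -0.4] gap 0.6
dp [-1.5, 96.5, 14.8] turn [0.1, 0.5, 0.1]
```

View pics/s1.png

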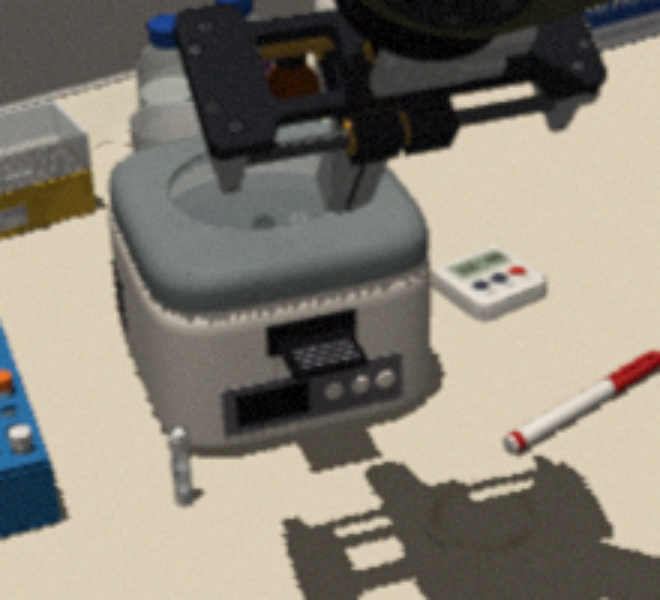

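The shut fingers hang near zoomed pixel (350,205), in front of and above the lid. The tab is at (325,350). Now I go down to hover over the tab.

>>> {"op": "servo_tool", "data": {
  "commands": [
    {"dp":[0,30,4],"turn":[0,0.5,0]},
    {"dp":[-1,60,9],"turn":[0,0.5,0]},
    {"dp":[-1,95,14],"turn":[0,0.5,0]},
    {"dp":[-1,96,14],"turn":[0,0.5,0]}
  ]
}}

```text
clock: 2.4
eef_pos: [474.9, 139.0, 107.0]
eef_rot: [-2.173, 0.001, 1.299]
wrist_force: [-0.7, 0.1, -1.6]
finger_gap: 0.6
```

```bash
python3 p.py -109 0 84 35; python3 - <<'E'
from cell import manip
from h import *
c=manip.camera("scene");cv2.imwrite("pics/s2.png",cv2.resize(c["img"][170:370,200:420],None,fx=3,fy=3)[:,:,::-1])
c=manip.camera("wrist");cv2.imwrite("pics/w2.png",c["img"][:,:,::-1])
E
```

```text
2.4 frame [-108.1   -2.8  107. ] q [ 0.41  0.12  2.13 -0.77  0.53 -0.29] F [-0.7 -0.1 -1.6] gap 0.6
dp [2.8, 18.4, 13.8] turn [-0.5, -0.3, -0.3]
```

View pics/s2.png

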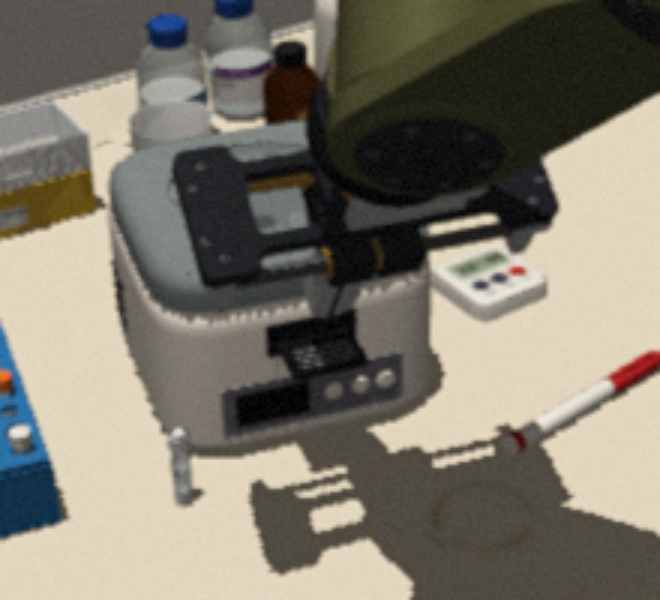

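View pics/w2.png

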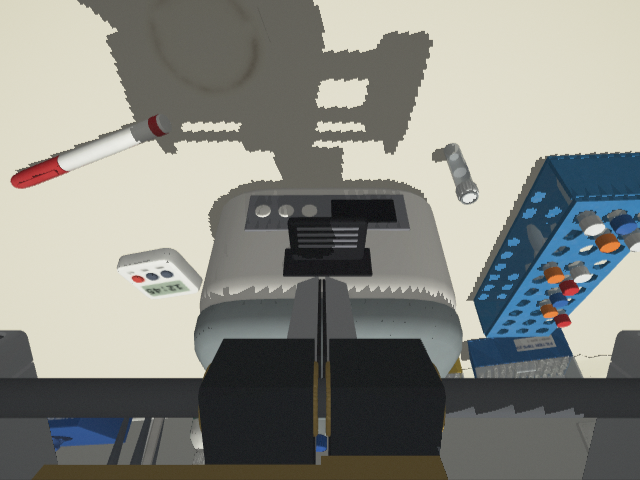

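The wrist picture (upside down, seen from the robot side) has the shut fingertips at (321,280) and the tab tongue at (327,235). They are lined up to within about 3 mm, so I can press.

>>> {"op": "servo_tool", "data": {
  "commands": [
    {"dp":[1.5,9,7],"turn":[-0.5,0,0]},
    {"dp":[3,18,14],"turn":[-0.5,0,0]},
    {"dp":[3,18,14],"turn":[-0.5,0,0]}
  ]
}}

```text
clock: 2.75
eef_pos: [474.9, 143.4, 90.4]
eef_rot: [-2.188, -0.002, 1.299]
wrist_force: [-0.5, 0.2, 1.3]
finger_gap: 0.3
```

```bash
python3 p.py -109 0 78 35
```

```text
2.75 frame [-109.2    1.5   90.4] q [ 0.42  0.15  2.15 -0.87  0.5  -0.17] F [-0.5  0.   1.3] gap 0.3
dp [-1.5, 10.2, 7.0] turn [0.3, -0.5, -0.2]
```

>>> {"op": "servo_tool", "data": {
  "commands": [
    {"dp":[0,5,3],"turn":[0,0,0]},
    {"dp":[-1,10,7],"turn":[0,0,0]},
    {"dp":[-1,10,7],"turn":[0,0,0]}
  ]
}}

```text
clock: 3.0
eef_pos: [475.2, 142.5, 80.1]
eef_rot: [-2.19, -0.004, 1.298]
wrist_force: [0.4, 0.7, 1.4]
finger_gap: 0.4
```

```bash
python3 p.py -109 0 75 35
```

```text
3.0 frame [-108.7    0.7   80.1] q [ 0.42  0.18  2.15 -0.92  0.48 -0.12] F [0.2 0.8 1.4] gap 0.4
dp [-0.8, 4.0, 3.2] turn [0.5, -0.5, -0.1]
```

>>> {"op": "servo_tool", "data": {
  "commands": [
    {"dp":[0,3,2],"turn":[0.5,0,0]},
    {"dp":[0,5,3.5],"turn":[0.5,0,0]},
    {"dp":[0,5,3.5],"turn":[0.5,0,0]}
  ]
}}

```text
clock: 3.25
eef_pos: [475.6, 142.7, 75.0]
eef_rot: [-2.182, -0.005, 1.298]
wrist_force: [-4.9, 2.3, 5.3]
finger_gap: 0.7
```

```bash
python3 p.py -109 0 73 35;  python3 - <<'E'
from cell import manip
from h import *
c=manip.camera("top");cv2.imwrite("pics/t3.png",cv2.resize(c["img"][130:310,150:400],None,fx=3,fy=3)[:,:,::-1])
c=manip.camera("wrist");cv2.imwrite("pics/w3.png",c["img"][:,:,::-1])
E
```

```text
3.25 frame [-108.4    1.    75. ] q [ 0.42  0.19  2.15 -0.92  0.47 -0.12] F [-5.4  1.   5.3] gap 0.7
dp [-1.0, 1.3, 1.6] turn [0.0, -0.6, -0.1]
```

View pics/w3.png

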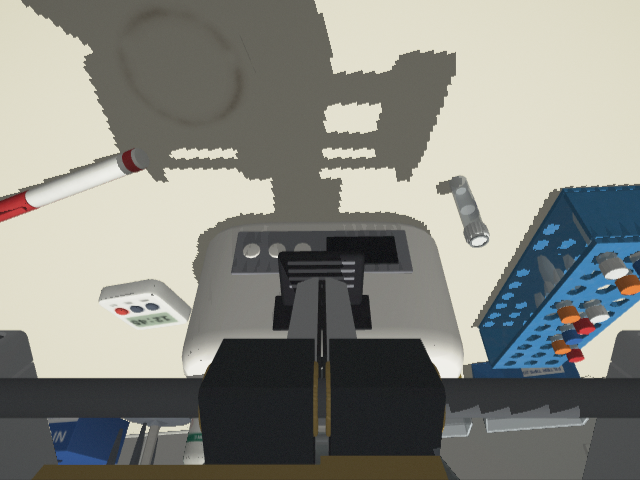

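View pics/t3.png

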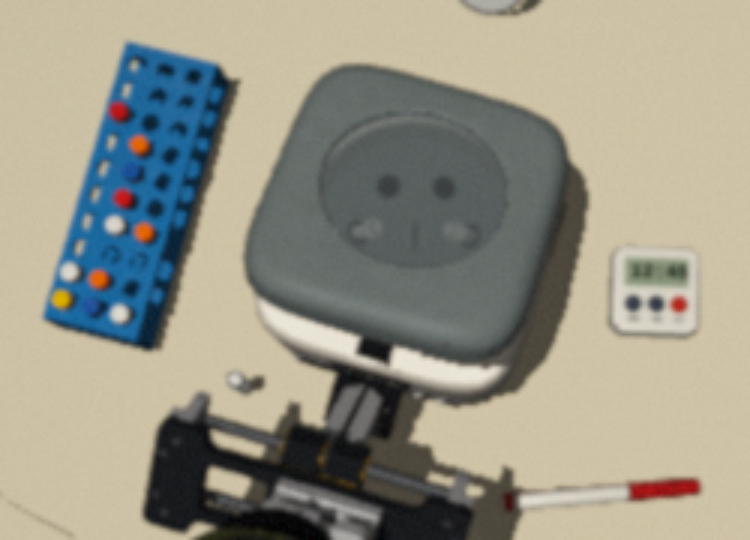

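The lid has sprung ajar: the white housing rim is now visible below its front edge at about (375,370). Next I retreat to a point in front of and below the lid edge.

>>> {"op": "servo_tool", "data": {
  "commands": [
    {"dp":[0,-20,-5],"turn":[0,0,0]},
    {"dp":[0,-40,-10],"turn":[0,0,0]},
    {"dp":[0,-70,-15],"turn":[0,0,0]},
    {"dp":[0,-90,-20],"turn":[0,0,0]},
    {"dp":[0,-90,-20],"turn":[0,0,0]}
  ]
}}

```text
clock: 3.77
eef_pos: [441.9, 152.8, 164.3]
eef_rot: [-2.186, -0.009, 1.299]
wrist_force: [-0.1, 0.8, 0.9]
finger_gap: 0.1
```

```bash
python3 p.py -90 0 160 40 12;  python3 - <<'E'
from cell import manip
from h import *
c=manip.camera("scene");cv2.imwrite("pics/s4.png",cv2.resize(c["img"][120:370,180:440],None,fx=2.4,fy=2.4)[:,:,::-1])
c=manip.camera("top");W=world(c);G=(W-O)@F.as_matrix()
m=(G[...,2]>110)&(G[...,2]<260)&(G[...,0]>-80)&(G[...,0]<100)&(abs(G[...,1])<60);P=G[m]
for x in range(-75,95,15):
    q=P[abs(P[:,0]-x)<4]
    if len(q):print(x,np.median(q[:,2]).round())
E
```

```text
3.77 frame [-143.6    2.   164.3] q [ 0.48 -0.05  2.14 -0.67  0.68 -0.36] F [-0.3  0.7  0.9] gap 0.1
dp [-1.6, 34.5, -41.3] turn [-4.7, -10.2, -7.2]
-60 205.0
-45 207.0
-30 200.0
-15 190.0
0 180.0
15 171.0
30 162.0
45 153.0
60 144.0
75 136.0
90 125.0
```

View pics/s4.png

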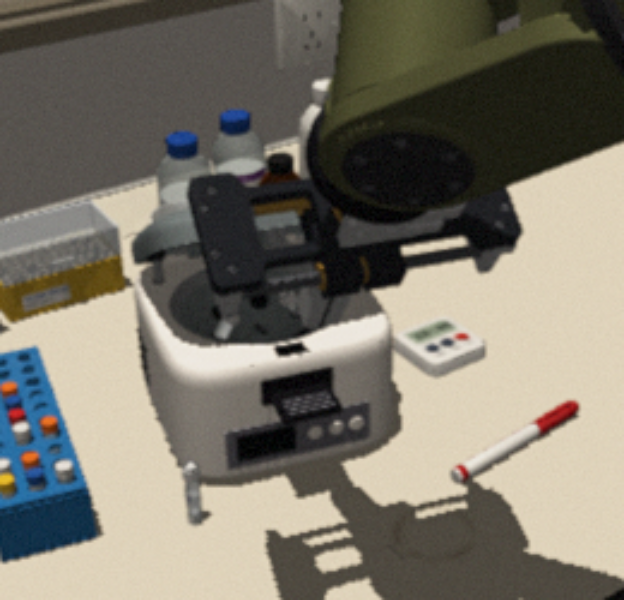

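>>> {"op": "servo_tool", "data": {
  "commands": [
    {"dp":[-1,20,-16],"turn":[-2,-5,-3.5]},
    {"dp":[-2,40,-32],"turn":[-4.7,-10,-7]},
    {"dp":[-2,41,-36],"turn":[-4.7,-10,-7]}
  ]
}}

```text
clock: 4.12
eef_pos: [492.8, 134.3, 145.1]
eef_rot: [-2.265, 0.005, 1.516]
wrist_force: [-0.3, -0.0, -1.2]
finger_gap: 0.8
```

```bash
python3 p.py -57 0 158 40 12
```

```text
4.12 frame [-89.6  -2.6 145.1] q [ 0.32  0.02  2.17 -0.7   0.38 -0.62] F [-0.3 -0.1 -1.2] gap 0.8
dp [-4.2, 10.9, -33.1] turn [-0.2, 0.2, -0.2]
```

>>> {"op": "servo_tool", "data": {
  "commands": [
    {"dp":[-2,5,-16],"turn":[0,0,0]},
    {"dp":[-4,11,-33],"turn":[0,0,0]},
    {"dp":[-4,11,-33],"turn":[0,0,0]}
  ]
}}

```text
clock: 4.37
eef_pos: [526.6, 127.9, 157.9]
eef_rot: [-2.264, 0.005, 1.513]
wrist_force: [0.5, 0.0, -1.0]
finger_gap: 0.7
```

```bash
python3 p.py -31 0 200 40 12
```

```text
4.37 frame [-55.3   0.  157.9] q [ 0.28  0.06  2.09 -0.59  0.39 -0.75] F [ 0.5  0.2 -1. ] gap 0.7
dp [-5.2, -17.1, -45.2] turn [-0.3, -0.0, -0.3]
```

>>> {"op": "servo_tool", "data": {
  "commands": [
    {"dp":[-1,-4,-11],"turn":[0,0,0]},
    {"dp":[-2,-8,-22],"turn":[0,0,0]},
    {"dp":[-4,-12,-33],"turn":[0,0,0]},
    {"dp":[-5,-17,-45],"turn":[0,0,0]}
  ]
}}

```text
clock: 4.7
eef_pos: [549.0, 121.6, 198.6]
eef_rot: [-2.26, 0.005, 1.511]
wrist_force: [-0.9, -0.1, -1.2]
finger_gap: 0.6
```

```bash
python3 p.py -4 0 223 40 12
```

```text
4.7 frame [-32.   -0.2 198.6] q [ 0.25  0.04  2.   -0.44  0.48 -0.94] F [-0.9 -0.3 -1.2] gap 0.6
dp [-5.6, -1.3, -36.7] turn [-0.5, -0.1, -0.4]
```

>>> {"op": "servo_tool", "data": {
  "commands": [
    {"dp":[-2,0,-12],"turn":[0,0,0]},
    {"dp":[-4,-1,-24],"turn":[0,0,0]},
    {"dp":[-6,-1,-37],"turn":[0,0,0]},
    {"dp":[-6,-1,-37],"turn":[0,0,0]}
  ]
}}

```text
clock: 5.03
eef_pos: [577.1, 114.1, 223.5]
eef_rot: [-2.26, 0.004, 1.509]
wrist_force: [0.9, 1.1, -0.4]
finger_gap: 0.6
```

```bash
python3 p.py 26 0 239 40 12;  python3 - <<'E'
from cell import manip
from h import *
c=manip.camera("scene");cv2.imwrite("pics/s5.png",cv2.resize(c["img"][80:370,160:440],None,fx=2,fy=2)[:,:,::-1])
E
```

```text
5.03 frame [-3.000e+00 -2.000e-01  2.235e+02] q [ 0.21  0.06  1.91 -0.36  0.53 -1.05] F [ 0.6  1.3 -0.4] gap 0.6
dp [-5.7, 6.1, -31.8] turn [-0.5, -0.2, -0.5]
```

View pics/s5.png

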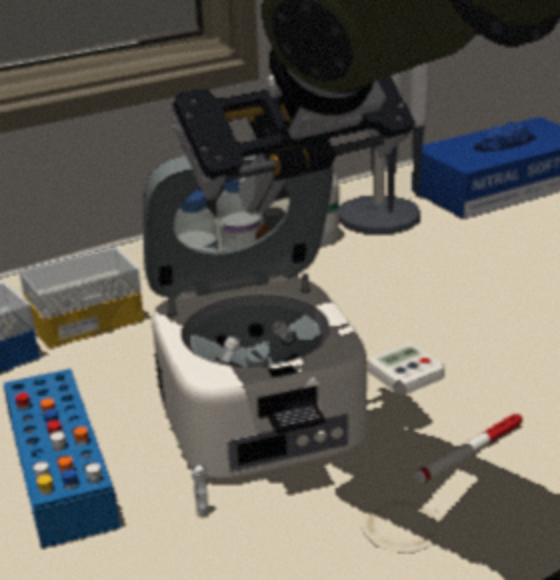

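The lid is rising on the fingers, which are near (255,200). The opened bowl is visible around (255,335). I keep pushing.

>>> {"op": "servo_tool", "data": {
  "commands": [
    {"dp":[-2,2,-11],"turn":[0,0,0]},
    {"dp":[-4,4,-22],"turn":[0,0,0]},
    {"dp":[-6,6,-32],"turn":[0,0,0]},
    {"dp":[-6,6,-32],"turn":[0,0,0]}
  ]
}}

```text
clock: 5.42
eef_pos: [604.4, 106.5, 237.7]
eef_rot: [-2.258, 0.004, 1.508]
wrist_force: [-0.4, -0.2, -0.1]
finger_gap: 0.4
```

```bash
python3 p.py 59 0 250 40 12
```

```text
5.42 frame [ 25.4  -0.5 237.7] q [ 0.18  0.1   1.83 -0.3   0.56 -1.12] F [-0.4 -0.3 -0.1] gap 0.4
dp [-6.3, 11.5, -33.3] turn [-0.6, -0.2, -0.5]
```

>>> {"op": "servo_tool", "data": {
  "commands": [
    {"dp":[-2,4,-11],"turn":[0,0,0]},
    {"dp":[-4,8,-22],"turn":[0,0,0]},
    {"dp":[-6,12,-33],"turn":[0,0,0]},
    {"dp":[-6,12,-33],"turn":[0,0,0]}
  ]
}}

```text
clock: 5.75
eef_pos: [637.1, 98.4, 248.7]
eef_rot: [-2.257, 0.004, 1.507]
wrist_force: [0.0, -0.3, -0.4]
finger_gap: 0.6
```

```bash
python3 p.py 92 0 253 40 12
```

```text
5.75 frame [ 59.1   0.3 248.7] q [ 0.16  0.16  1.74 -0.26  0.59 -1.19] F [ 0.1 -0.3 -0.4] gap 0.6
dp [-6.9, 17.1, -27.6] turn [-0.7, -0.2, -0.5]
```

>>> {"op": "servo_tool", "data": {
  "commands": [
    {"dp":[-2,6,-9],"turn":[0,0,0]},
    {"dp":[-4,12,-18],"turn":[0,0,0]},
    {"dp":[-7,17,-28],"turn":[0,0,0]},
    {"dp":[-7,17,-28],"turn":[0,0,0]}
  ]
}}

```text
clock: 6.08
eef_pos: [668.3, 89.4, 251.6]
eef_rot: [-2.254, 0.005, 1.506]
wrist_force: [-0.7, -0.4, -1.8]
finger_gap: 0.6
```

```bash
python3 p.py 30 0 270 40 12;  python3 - <<'E'
from cell import manip
from h import *
c=manip.camera("scene");cv2.imwrite("pics/s6.png",cv2.resize(c["img"][80:370,160:440],None,fx=2,fy=2)[:,:,::-1])
E
```

```text
6.08 frame [ 91.6  -0.3 251.6] q [ 0.13  0.22  1.66 -0.22  0.6  -1.24] F [-0.6 -0.6 -1.8] gap 0.6
dp [12.4, -52.4, 35.1] turn [-0.9, -0.3, -0.6]
```

View pics/s6.png

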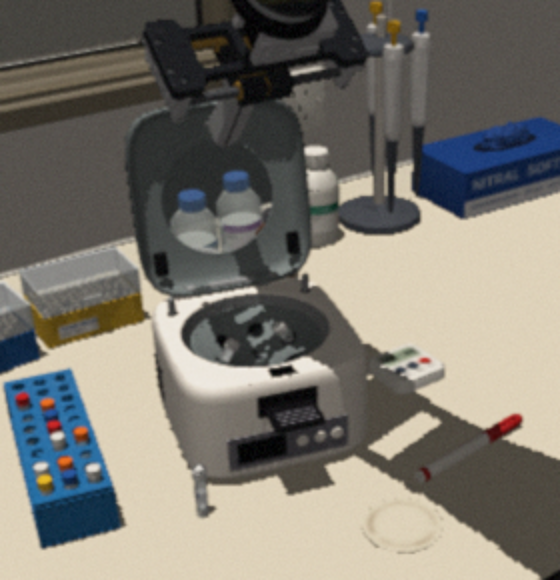

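>>> {"op": "servo_tool", "data": {
  "commands": [
    {"dp":[-1,5,-6],"turn":[0,0,0]},
    {"dp":[-2,9,-12],"turn":[0,0,0]},
    {"dp":[-2,9,-12],"turn":[0,0,0]}
  ]
}}

```text
clock: 6.38
eef_pos: [680.9, 86.7, 249.2]
eef_rot: [-2.248, 0.006, 1.506]
wrist_force: [-9.4, 1.3, -5.0]
finger_gap: 0.5
```

```bash
python3 p.py 0 0 250 40 12
```

```text
6.38 frame [104.4   0.4 249.2] q [ 0.12  0.25  1.62 -0.21  0.61 -1.26] F [-9.4 -1.2 -5. ] gap 0.5
dp [20.2, -64.9, 79.3] turn [-1.2, -0.3, -0.6]
```

The 9 N reaction means the lid is against its stop. I back off.

>>> {"op": "servo_tool", "data": {
  "commands": [
    {"dp":[4,-13,16],"turn":[0,0,0]},
    {"dp":[8,-26,32],"turn":[0,0,0]},
    {"dp":[14,-45,55],"turn":[0,0,0]},
    {"dp":[20,-65,79],"turn":[0,0,0]},
    {"dp":[20,-65,79],"turn":[0,0,0]}
  ]
}}

```text
clock: 6.8
eef_pos: [575.9, 114.5, 249.8]
eef_rot: [-2.247, 0.005, 1.507]
wrist_force: [-0.2, -0.6, 0.6]
finger_gap: 0.7
```

```bash
python3 p.py -20 0 250 0 0;  python3 - <<'E'
from cell import manip
from h import *
c=manip.camera("scene");cv2.imwrite("pics/s7.png",cv2.resize(c["img"][80:370,160:440],None,fx=2,fy=2)[:,:,::-1])
s=manip.read_state()
c=manip.camera("wrist");cv2.imwrite("pics/w7.png",c["img"][:,:,::-1])
c=manip.camera("top");cv2.imwrite("pics/t7.png",cv2.resize(c["img"][130:310,180:380],None,fx=3.5,fy=3.5)[:,:,::-1])
E
```

```text
6.8 frame [-4.200e+00 -1.000e-01  2.498e+02] q [ 0.22  0.03  1.87 -0.31  0.61 -1.09] F [-0.  -0.7  0.6] gap 0.7
dp [3.2, -9.9, 11.9] turn [38.7, 11.1, 3.6]
```

View pics/s7.png

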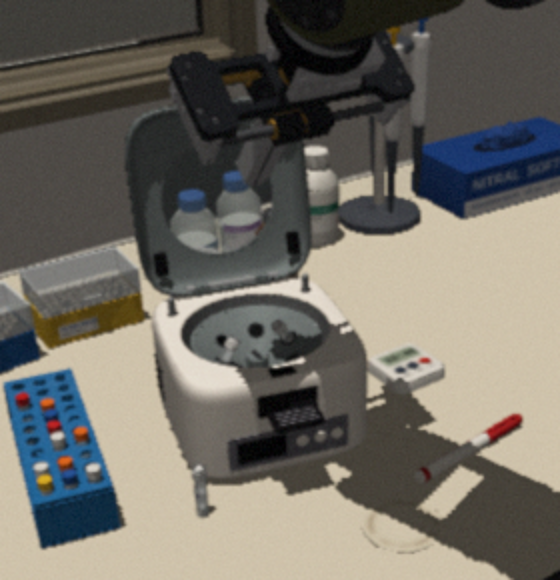

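View pics/w7.png

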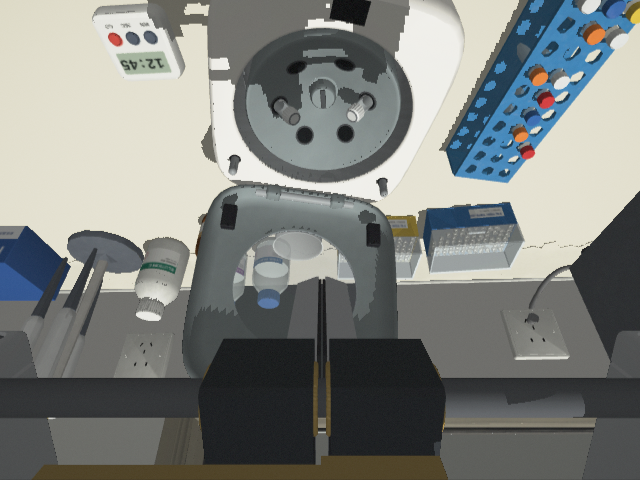

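View pics/t7.png

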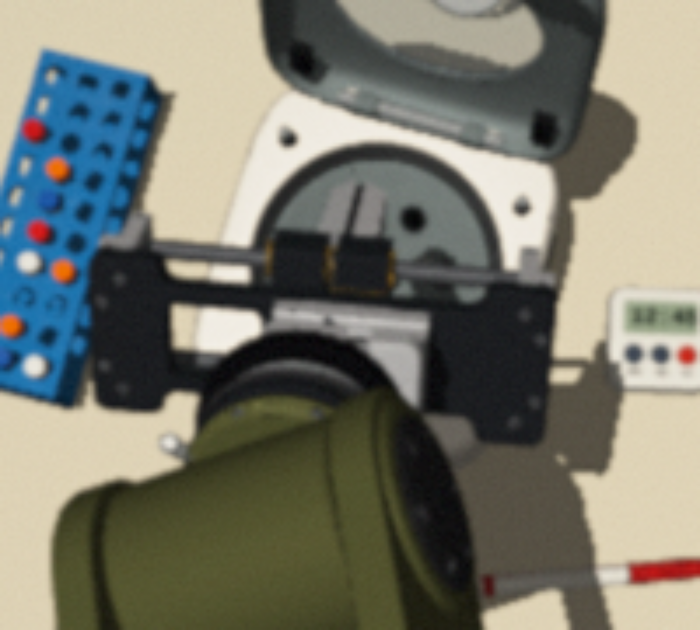

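```bash
cat >> h.py <<'E'
def wray(c,s,u,v,z):
    H=np.array(c["hand_eye"]);d=H[:3,:3]@(np.linalg.inv(c["K"])@[u,v,1]);C=Ro.from_euler('xyz',s["eef_rot"])
    o=s["eef_pos"]+C.apply(H[:3,3]);d=C.apply(d);P=o+d*(z-o[2])/d[2];return F.inv().apply(P-O)
E
python3 - <<'E'
from cell import manip
from h import *
s=manip.read_state();c=manip.camera("wrist");pickle.dump((s,c),open("w8.pkl","wb"))
cv2.imwrite("pics/w8.png",cv2.resize(c["img"][0:200,200:470],None,fx=2.9,fy=2.9,interpolation=2)[:,:,::-1])
E
```

```text
(no output)
```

View pics/w8.png

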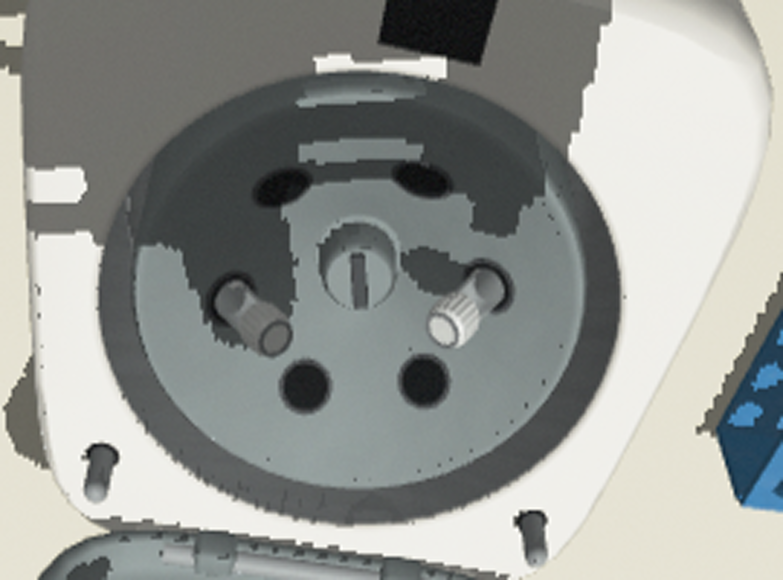

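```bash
python3 - <<'E'
from h import *
s,c=pickle.load(open("w8.pkl","rb"))
f=lambda u,v,z:wray(c,s,200+u/2.9,v/2.9,z).round(1)
L=f(275,335,95);R=f(445,328,95);print("capR(-y)",L,"capL(+y)",R,"hub",f(360,275,70),"bowl mid",f(360,298,100))
d=(R-L)[:2];print("theta",np.arctan2(d[1],d[0]),(L+R)/2)
E
```

```text
capR(-y) [  6.9 -21.7  95. ] capL(+y) [-4.3 22.2 95. ] hub [ 0.8  0.2 70. ] bowl mid [-11.9  -2.4 100. ]
theta 1.8205929397943352 [ 1.3   0.25 95.  ]
```

Rotor angle ≈ 1.82. The left cap (tube 2) is 1.32 rad short of the front, so I turn the tool upright and come down behind that cap.

```bash
python3 p.py 17 24 180 0 0
```

```text
7.0 frame [  0.4  -0.  250.4] q [ 0.21  0.04  1.86 -0.31  0.61 -1.1 ] F [ 0.5  0.4 -0. ] gap 0.7
dp [20.7, 67.9, 27.6] turn [38.7, 11.1, 3.6]
```

>>> {"op": "servo_tool", "data": {
  "commands": [
    {"dp":[3,5,4],"turn":[6.4,1.8,0.6]},
    {"dp":[6,12,8],"turn":[12.8,3.6,1.2]},
    {"dp":[9,20,12],"turn":[19.2,5.4,1.8]},
    {"dp":[12,30,16],"turn":[25.6,7.2,2.4]},
    {"dp":[16,45,22],"turn":[32,9.1,3]}
  ]
}}

```text
clock: 7.42
eef_pos: [593.4, 128.5, 202.2]
eef_rot: [-1.685, -0.009, 1.34]
wrist_force: [1.0, 0.8, 0.7]
finger_gap: 0.6
```

```bash
python3 p.py 17 24 150 0 0
```

```text
7.42 frame [  9.1  17.9 202.2] q [ 0.17  0.37  1.44 -0.04  1.22 -1.16] F [0.8 1.  0.7] gap 0.6
dp [5.4, 52.8, -2.1] turn [6.6, 1.8, 0.6]
```

>>> {"op": "servo_tool", "data": {
  "commands": [
    {"dp":[3,20,-1],"turn":[6.6,1.8,0.6]},
    {"dp":[5,40,-2],"turn":[6.6,1.8,0.6]},
    {"dp":[5,53,-2],"turn":[6.6,1.8,0.6]},
    {"dp":[5,53,-2],"turn":[6.6,1.8,0.6]}
  ]
}}

```text
clock: 7.75
eef_pos: [601.7, 131.3, 145.9]
eef_rot: [-1.566, 0.002, 1.308]
wrist_force: [-0.3, -0.8, 0.4]
finger_gap: 0.9
```

```bash
python3 p.py 16 24 89 0 0;  python3 - <<'E'
from cell import manip
from h import *
c=manip.camera("scene");cv2.imwrite("pics/s9.png",cv2.resize(c["img"][130:370,200:400],None,fx=2.5,fy=2.5)[:,:,::-1])
s=manip.read_state()
c=manip.camera("wrist");cv2.imwrite("pics/w9.png",c["img"][:,:,::-1])
E
```

```text
7.75 frame [ 16.3  22.9 145.9] q [ 0.16  0.5   1.38 -0.    1.26 -1.15] F [-0.  -0.9  0.4] gap 0.9
dp [1.3, 56.9, 0.1] turn [-0.3, 0.0, -0.1]
```

View pics/s9.png

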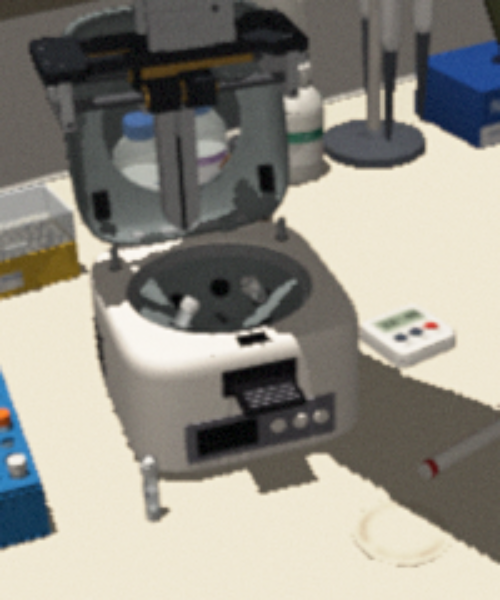

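View pics/w9.png

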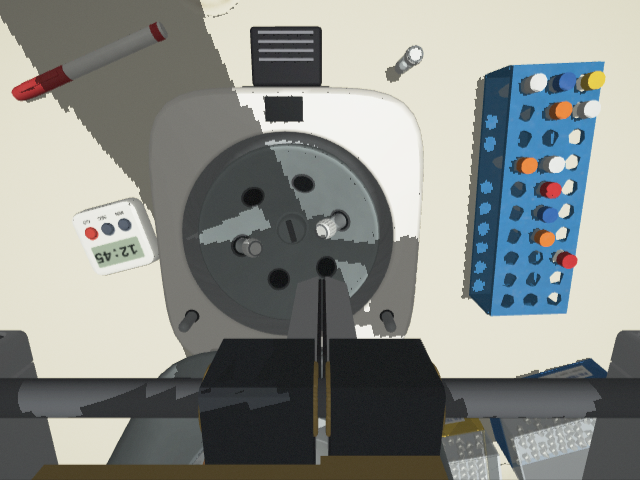

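The wrist view has the fingertips at (321,280), directly behind the left cap at (330,228). I descend.

>>> {"op": "servo_tool", "data": {
  "commands": [
    {"dp":[0.5,18,0],"turn":[0,0,0]},
    {"dp":[1,34,0],"turn":[0,0,0]},
    {"dp":[1,48,0],"turn":[0,0,0]},
    {"dp":[1,57,0],"turn":[0,0,0]},
    {"dp":[1,57,0],"turn":[0,0,0]}
  ]
}}

```text
clock: 8.27
eef_pos: [602.2, 132.8, 92.9]
eef_rot: [-1.57, 0.0, 1.308]
wrist_force: [0.2, 0.0, 0.8]
finger_gap: 0.3
```

```bash
python3 p.py -5 24 88.5 0 0
```

```text
8.27 frame [16.4 24.4 92.9] q [ 0.16  0.55  1.43 -0.    1.15 -1.15] F [0.2 0.1 0.8] gap 0.3
dp [-0.4, 4.4, 21.4] turn [-0.0, 0.1, -0.0]
```

>>> {"op": "servo_tool", "data": {
  "commands": [
    {"dp":[0,3,5],"turn":[0,0,0]},
    {"dp":[0,4,10],"turn":[0,0,0]},
    {"dp":[0,4,15],"turn":[0,0,0]},
    {"dp":[0,4,21],"turn":[0,0,0]}
  ]
}}

```text
clock: 8.6
eef_pos: [581.8, 138.3, 89.8]
eef_rot: [-1.572, -0.0, 1.308]
wrist_force: [0.8, -1.4, 1.0]
finger_gap: 0.3
```

```bash
python3 p.py -22 20 88.5 0 0;  python3 - <<'E'
from cell import manip
from h import *
s=manip.read_state()
c=manip.camera("wrist");cv2.imwrite("pics/w10.png",cv2.resize(c["img"][100:350,150:450],None,fx=2.4,fy=2.4)[:,:,::-1])
E
```

```text
8.6 frame [-4.8 24.4 89.8] q [ 0.17  0.52  1.5  -0.    1.13 -1.14] F [ 1.2 -1.1  1. ] gap 0.3
dp [-4.4, 1.3, 17.2] turn [0.1, 0.1, 0.0]
```

View pics/w10.png

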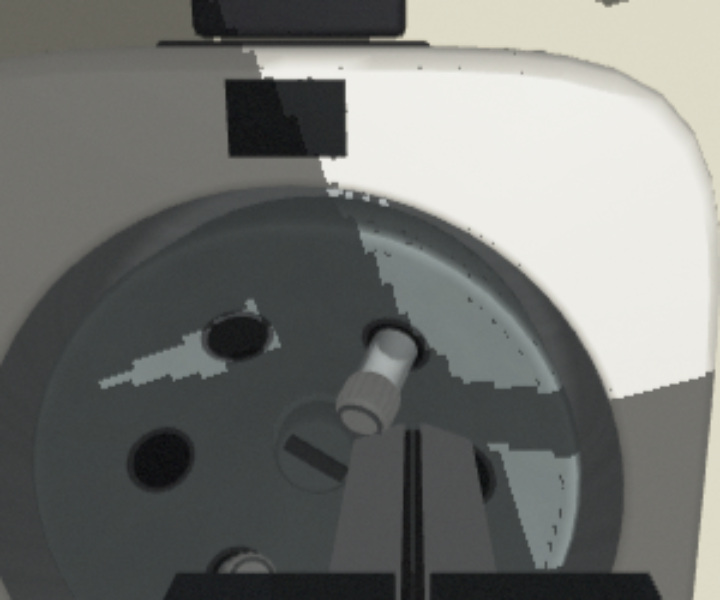

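The rotor is turning. The cap at (365,410) is ahead of the finger and moving toward the front. I continue along the arc.

>>> {"op": "servo_tool", "data": {
  "commands": [
    {"dp":[-1,1,4],"turn":[0,0,0]},
    {"dp":[-2,1,8],"turn":[0,0,0]},
    {"dp":[-3,1,13],"turn":[0,0,0]},
    {"dp":[-4,1,17],"turn":[0,0,0]},
    {"dp":[-4,1,17],"turn":[0,0,0]}
  ]
}}

```text
clock: 9.07
eef_pos: [562.5, 139.4, 88.6]
eef_rot: [-1.57, 0.0, 1.309]
wrist_force: [-0.2, 0.9, -1.0]
finger_gap: 0.7
```

```bash
python3 p.py -22 19 88.5 0 0;  python3 - <<'E'
from cell import manip
from h import *
s=manip.read_state()
c=manip.camera("wrist");cv2.imwrite("pics/w11.png",cv2.resize(c["img"][100:350,150:450],None,fx=2.4,fy=2.4)[:,:,::-1])
E
```

```text
9.07 frame [-23.6  20.4  88.6] q [ 0.18  0.48  1.55 -0.    1.11 -1.13] F [-0.4  0.9 -1. ] gap 0.7
dp [-1.4, 0.1, -1.6] turn [-0.0, 0.1, -0.0]
```

View pics/w11.png

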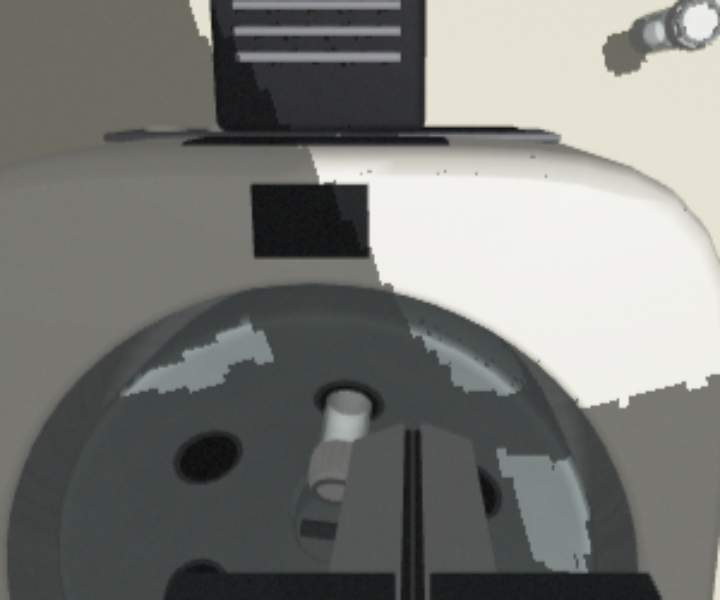

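The tube is nearly at the front, with its hole at (348,402) and the cap at (330,485). It needs a little more sideways push.

>>> {"op": "servo_tool", "data": {
  "commands": [
    {"dp":[-1.5,0,-1],"turn":[0,0,0]},
    {"dp":[-3,0,-1],"turn":[0,0,0]},
    {"dp":[-4,0,-1],"turn":[0,0,0]},
    {"dp":[-4,0,-1],"turn":[0,0,0]}
  ]
}}

```text
clock: 9.45
eef_pos: [562.9, 134.9, 88.6]
eef_rot: [-1.57, 0.0, 1.309]
wrist_force: [-0.4, 1.6, 1.2]
finger_gap: 0.3
```

```bash
python3 p.py -22 17 88.5 0 0;  python3 - <<'E'
from cell import manip
from h import *
s=manip.read_state()
c=manip.camera("wrist");pickle.dump((s,c),open("w12.pkl","wb"));cv2.imwrite("pics/w12.png",cv2.resize(c["img"][100:350,150:450],None,fx=2.4,fy=2.4)[:,:,::-1])
E
```

```text
9.45 frame [-22.1  16.2  88.6] q [ 0.17  0.48  1.56 -0.    1.1  -1.14] F [-0.8  1.5  1.2] gap 0.3
dp [0.8, 0.1, -0.1] turn [-0.0, 0.1, -0.0]
```

View pics/w12.png

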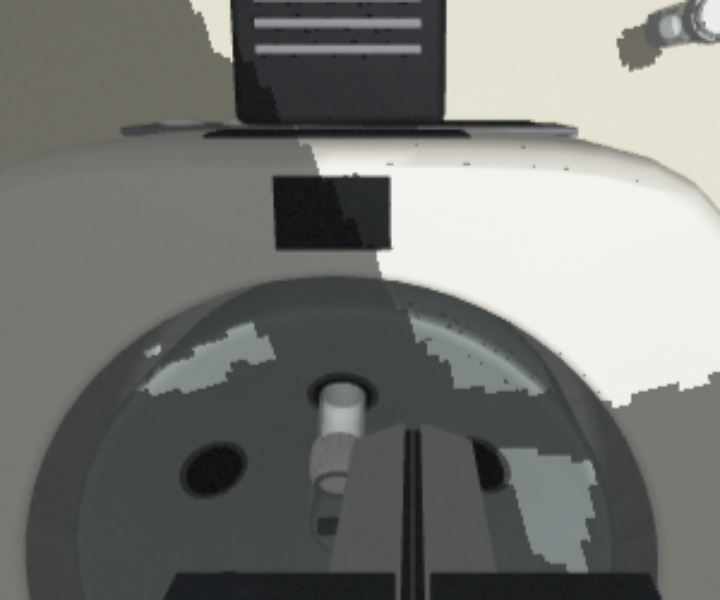

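The hole (343,392), cap (333,482), hub and tab (340) are now in line. I back off sideways and then go up.

>>> {"op": "servo_tool", "data": {
  "commands": [
    {"dp":[2,0,0],"turn":[0,0,0]},
    {"dp":[3,-10,0],"turn":[0,0,0]},
    {"dp":[3,-40,0],"turn":[0,0,0]},
    {"dp":[3,-75,0],"turn":[0,0,0]},
    {"dp":[3,-110,0],"turn":[0,0,0]}
  ]
}}

```text
clock: 9.92
eef_pos: [563.4, 137.9, 200.4]
eef_rot: [-1.57, 0.001, 1.309]
wrist_force: [0.6, 0.8, -0.3]
finger_gap: 0.4
```

>>> {"op": "servo_tool", "data": {
  "commands": [
    {"dp":[0,-30,30],"turn":[0,0,0]},
    {"dp":[0,-30,60],"turn":[0,0,0]},
    {"dp":[0,-30,60],"turn":[0,0,0]},
    {"dp":[0,-30,60],"turn":[0,0,0]}
  ]
}}

```text
clock: 10.25
eef_pos: [505.0, 153.9, 231.9]
eef_rot: [-1.572, -0.0, 1.31]
wrist_force: [-0.1, 0.7, -0.2]
finger_gap: 0.2
```

```bash
python3 p.py;  python3 - <<'E'
from cell import manip
from h import *
s=manip.read_state()
c=manip.camera("wrist");pickle.dump((s,c),open("w13.pkl","wb"));cv2.imwrite("pics/w13.png",c["img"][:,:,::-1])
c=manip.camera("scene");cv2.imwrite("pics/s13.png",c["img"][:,:,::-1])
E
```

```text
10.25 frame [-83.   19.5 231.9] q [ 0.23  0.23  1.55 -0.    1.36 -1.08] F [-0.3  0.6 -0.2] gap 0.2
```

View pics/w13.png

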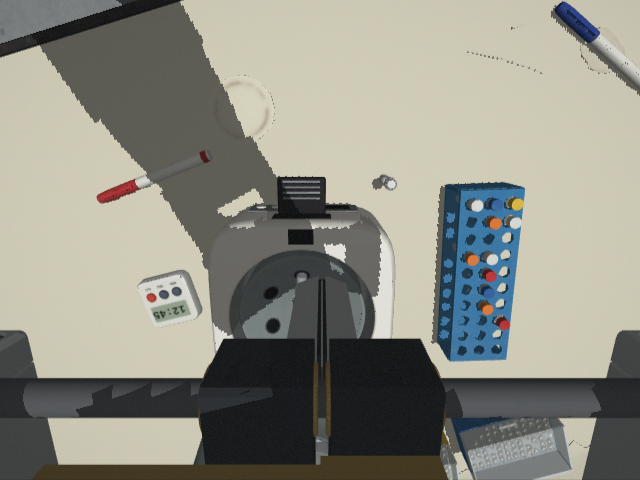

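View pics/s13.png

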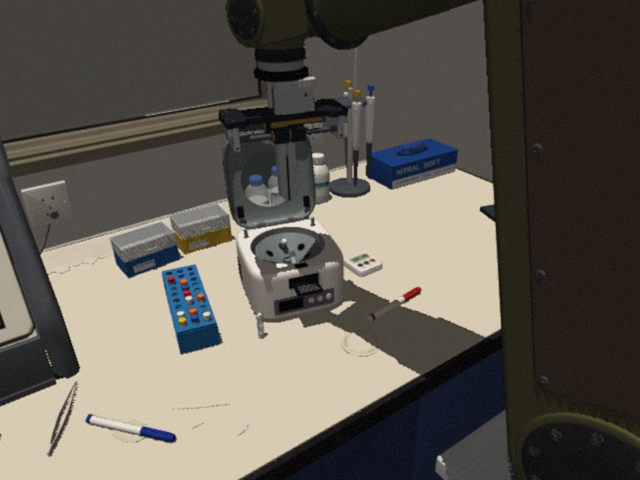

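Lid open, tab up, bystanders in place. I move the arm aside for an unobstructed top view of the rotor.

>>> {"op": "servo_tool", "data": {
  "commands": [
    {"dp":[-35,-10,25],"turn":[0,0,0]},
    {"dp":[-75,-20,50],"turn":[0,0,0]},
    {"dp":[-110,-20,80],"turn":[0,0,0]},
    {"dp":[-150,-20,100],"turn":[0,0,0]},
    {"dp":[-190,-20,110],"turn":[0,0,0]}
  ]
}}

```text
clock: 10.77
eef_pos: [357.2, 10.3, 250.6]
eef_rot: [-1.569, 0.001, 1.31]
wrist_force: [0.6, -1.9, -0.3]
finger_gap: 0.7
```

>>> {"op": "servo_tool", "data": {
  "commands": [
    {"dp":[-30,0,0],"turn":[0,0,0]},
    {"dp":[-50,0,0],"turn":[0,0,0]},
    {"dp":[-50,0,0],"turn":[0,0,0]},
    {"dp":[-50,0,0],"turn":[0,0,0]}
  ]
}}

```text
clock: 11.1
eef_pos: [344.6, -38.9, 250.7]
eef_rot: [-1.569, 0.001, 1.307]
wrist_force: [-0.1, 0.4, -0.6]
finger_gap: 0.3
```

```bash
python3 p.py;  python3 - <<'E'
from cell import manip
from h import *
c=manip.camera("top");pickle.dump(c,open("t14.pkl","wb"));cv2.imwrite("pics/t14.png",cv2.resize(c["img"][150:290,150:390],None,fx=3.3,fy=3.3,interpolation=2)[:,:,::-1])
E
```

```text
11.1 frame [-187.6 -208.5  250.7] q [-0.22 -0.21  1.95 -0.    1.41 -1.52] F [-0.2  0.4 -0.6] gap 0.3
```

View pics/t14.png

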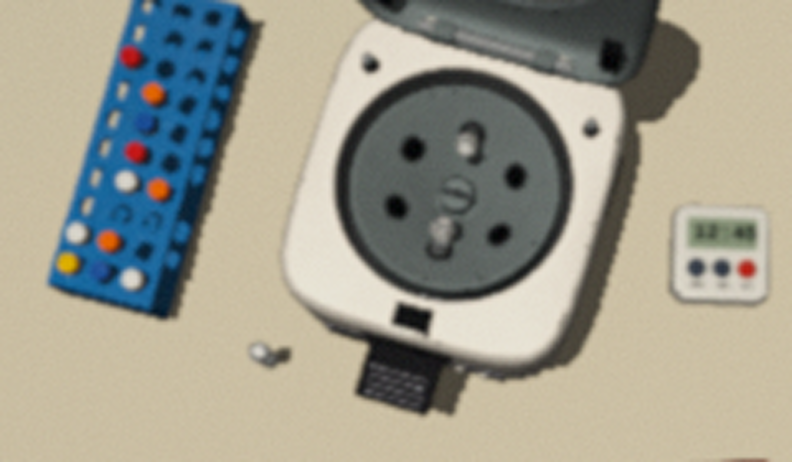

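```bash
python3 - <<'E'
from h import *
c=pickle.load(open("t14.pkl","rb"))
f=lambda u,v,z:F.inv().apply(ray(c,150+u/3.3,150+v/3.3,z)-O)
A=f(443,232,95);B=f(467,143,95);print(A,B,"slot",f(457,195,70));d=(A-B)[:2];print("err rad caps",np.arctan2(d[1],-d[0]))
A=f(439,252,78);B=f(471,130,78);d=(A-B)[:2];print("err rad holes",np.arctan2(d[1],-d[0]))
a=[f(412,149,78),f(396,207,78),f(515,176,78),f(499,234,78)]
for i,j in((0,1),(2,3)):
    d=(a[j]-a[i])[:2];print("hole pair",np.arctan2(d[1],-d[0]))
print("tab",f(400,380,78),"stray",f(258,351,49))
E
```

```text
[-26.76542432  -2.80962964  95.        ] [26.86710534 -0.86205661 95.        ] slot [ 0.669699   -1.65047005 70.        ]
err rad caps -0.03629733021490426
err rad holes -0.04298217259857155
hole pair -0.03542569682170003
hole pair -0.02553291805996096
tab [-113.3001036    -2.57985373   78.        ] stray [-118.55202263   85.4886107    49.        ]
```

Rotor error is about 0.04 rad by both caps and holes, and nothing has moved. I hand the job in.

```bash
python3 -c "
from cell import manip
print(manip.sign_off())"
```

```text
the job is handed in; nothing more can be done
None
```

The job is done and handed in at about 11 s of the 54 s allowed; the hand-in gave no verdict. I pressed the tab with the shut fingertips, which let the lid spring ajar. I then lifted the lid by its front edge back to its stop and pushed tube 2 round to the front with a fingertip.

**Last checks:**
- **Rotor:** about 0.04 rad (2°) off straight by the caps and about 0.03–0.04 rad by the holes; the limit is 0.26 rad.
- **Lid:** it stayed open against its stop after I let go. I judged this from the pictures and the 9 N stop reaction, not from a joint reading.
- **Tab:** it looked sprung back in the final top view.
- **Arm:** it stood clear, with about 0 N at the wrist.
- **Centrifuge and the things beside it:** the tab is within about 2–3 mm of where it should be. The rack, timer and pen look unmoved.
- **Disagreement:** my two readings of the stray tube differ by 5 mm. I put that down to picking a different point on it; it still stands upright.

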